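# Move the fittings caddy to the press's docking hook

### The job

Take the hanging fittings caddy off the plain storage hook and hang it on the docking hook, keeping it level and in the air all the way and never setting it down. Lower it gently; with its crossbar resting on the docking hook's bar, slide it in under the lip and with the caddy itself push the plunger gently but firmly to its end stop: feel it bottom, hold a push of about 15 to 20 N there for half a second and never exceed 25 N. Then let go, leaving the caddy hanging docked and the other things undisturbed.

Things in the scene. Friction and masses are not known exactly. Their poses are not given: they have to be found in the camera images.
- caddy_grip (a point): Centre of the black upright grip tab on top of the loose steel caddy (0.35 to 0.65 kg). Tab 50 long (own x) x 10 thick (y) x 55 mm high: pinch it across its thickness. Under the tab is a crossbar 50 (x) x 90 (y) x 8 mm; its underside, which rests on a hook's bar, is 35.5 mm below this point. It starts hanging on the storage hook, x parallel to that hook's x; z up.
- caddy_base (a point): Centre of the underside of the caddy's open tray, 100 (x) x 90 (y) x 40 mm, 145.5 mm below caddy_grip; z is the caddy's upright axis. Two flat straps (30 mm wide in x, at y = +-43.5 mm) carry the tray from the crossbar; the opening between them, open along x, is 70 mm high and a hook's bar passes through it.
- store: The plain storage hook: fixed steel stand, foot 150 x 120 mm, origin on the table under its 30 mm post. A level flat bar 30 mm wide (y), 10 thick, top 200 mm above the table, runs from the post along the stand's own -x to x = -160 mm, its last 6 mm turned up into a tip 10 mm high. Nothing stands above that tip.
- dock: The docking hook: fixed stand with the same axes, origin, post, bar and upturned tip as the storage hook, told by the grey housing 50 wide, 32 mm high on the bar's inner end (x = -40 to 15 mm). Docked, the caddy's centre is at about x = -70 mm, y = 0 here, crossbar on the bar, x axes parallel.
- dock_lip (a point): Middle of the outer edge of the docking hook's lip, at its underside: x = -58 mm, 11 mm above the bar (so 3 mm over a crossbar lying on the bar). The lip reaches out from the housing as two prongs 15 mm wide, 4 thick, with an 18 mm gap between them for the caddy's tab. Same axes as the docking hook.
- plunger: The 10 mm round steel plunger that sticks out of the housing along the docking hook's -x, 14 mm above the bar; origin at the centre of its tip, x the pushing direction. The inner end of the caddy's tab meets it. No spring: about 8 N of friction resists it and it stays where it is left.
- plunger_end (a point): Where the centre of the plunger's tip lies when it is pushed to its end stop: x = -45 mm of the docking hook, 14 mm above the bar. The stroke from fully out is 12 mm; it starts between 8 and 12 mm from the end stop.
- bottle: Bystander: clear closed bottle with a blue cap, 66 mm wide, 210 high, origin under it.
- tape: Bystander: roll of clear tape lying flat, 90 mm wide, 25 high, origin under it.
- carton: Bystander: small cardboard carton 110 x 80 x 60 mm, origin under it.
- driver: Bystander: screwdriver lying on the table, handle towards its own -x.
There are look-alikes about, which are no part of the job. Of the things shaped like the part that bears caddy_grip, the bare steel one is meant.

How it is judged:
On the way, in this order (a step that is already met when the one before it is completed fails the run):
1. The caddy is off the storage hook, carried level in the air (x of caddy_grip in the frame of store below -0.18 m and contact force between caddy and store below 0.1 N and height (world z) of caddy_base above 0.06 m), for 0.1 s.
2. The caddy, under the lip, holds the plunger at its end stop with a push between 11 and 28 N for 0.3 s (x of plunger in the frame of plunger_end above -0.0015 m and contact force between caddy and plunger between 11 and 28 N), for 0.3 s.
At the end, for the whole second after the job is handed in: The caddy hangs released and at rest on the docking hook's bar, crossbar under the lip (its centre 65 to 75 mm out from the post's axis, crossbar within 3 mm of lying on the bar, upright within 0.08 rad, in line with the bar within 0.15 rad), with the plunger within 1.5 mm of its end stop (x of plunger in the frame of plunger_end above -0.0015 m and x of caddy_grip in the frame of dock between -0.075 and -0.065 m and z of caddy_grip in the frame of dock between 0.2325 and 0.2385 m and angle between the x axis of caddy_base and the x axis of dock, either way round below 0.15 rad and angle between caddy_base's own z axis and vertical below 0.08 rad and linear speed of caddy below 0.01 m/s and angular speed of caddy below 0.1 rad/s); the robot touches nothing.
It fails at once if The caddy is tipped more than 0.2 rad from level (angle between caddy_base's own z axis and vertical above 0.2 rad).
It fails at once if The caddy is lowered to within 30 mm of the table (set down or dropped) (height (world z) of caddy_base below 0.03 m).
It fails at once if The plunger is pushed with more than 30 N, or the caddy bears on the docking hook with more than 80 N in all (contact force between caddy and plunger above 30 N or contact force between caddy and dock above 80 N).
It fails at once if The plunger is pushed with the fingers (contact force between the fingers and plunger above 1 N).
It fails at once if A bystander is moved more than 20 mm (distance of any of bottle, tape, carton, driver from where it was at the start of the episode above 0.02 m).
It also fails if it takes over 67 s, if anything falls off the work surface, if the arm or the gripper's body presses on something with over 40 N, if the wrist force passes 120 N, or if a joint passes its speed limit or range.

### The arm

A 6-joint arm with a two-finger parallel gripper is mounted at the origin on the work surface. World frame = base frame: x ahead of the robot, y to its left, z up, the work surface at z = 0. Lengths are in m, angles in rad, forces in N, time in s.
With the tool pointing down it reaches from about 0.35 to 0.775 m from the base axis. Payload 5.5 kg.
Tool frame: the origin (TCP) lies at the very end of the fingers, on their centre line; the grasp point (between the pads) lies 19 mm behind it; z points along the fingers, y is the line along which they close (so a half turn about z gives the same grasp; the last joint's range is limited). The gripper opens to 85 mm and grips with 20 to 120 N. Pads are 22 mm wide; open, the fingers measure 114 mm over their backs; the gripper's body (76 mm by 85 mm) begins 54 mm behind the grasp point. The pads swing forward as they close: fully open they stand 13 mm farther back than shut.
Start: joints at [-1.252, 0.313, 0.046, 1.304, 0, 1.431], TCP at [0.255, -0.516, 0.231] pointing down, gripper open.
Joint ranges: [-2.76, 2.76], [-0.86, 1.69], [-1.03, 1.26], [-2.2, 2.34], [-1.47, 1.5], [-3.14, 3.14]. Speed limits (rad/s): [2.57, 2.57, 3.14, 3.14, 3.14, 3.14].

### API

Orientations are given as a unit quaternion [w, x, y, z].
In Python, from workcell import get_state, read_camera, calibration, hand_in gives the robot as it stands.
- The arm moves only by the tool drive_tool, never from a script. Its argument "deltas" is a list that holds one entry, the list of rows, each a list of 7 numbers: the closure in counts, from 0 (fully open) to 255 (shut), then the shift along the tool's x, y, z in m, then the turn, a rotation vector about the tool's x, y, z in degrees. A call has 1 to 12 rows; each row is the pose to reach, as a shift and turn from the pose commanded when the call began, along the tool's axes at that moment; what a row does not reach only later rows make up. A row lasts 1/8 s, in which the tool goes at most 62.5 mm and 10.7 degrees, less where a joint would pass 70% of its speed; a pose out of reach is approached as far as the arm can. A call with a gripper value outside its range is refused whole. The fingers move at their own pace and stop on an object; "newtons" is the grip in N (left out, the last holds). Time passes only in rows, so rows that repeat a pose let the fingers close. It gives the time, the measured TCP pose, the force, the opening and the grip force at its end, in the units of the state.
- get_state(): the state, without advancing time (a new reading comes with each control period).
- read_camera(name): name is "scene" or "top" or "wrist"; returns (picture, depth): 480x640x3 uint8, red, green, blue; 480x640 float32, m along the optical axis (not along the pixel's ray), 0 where there is no reading.
- calibration(name): a dict with "mtx" (3x3 intrinsics, pixels), "world_from_camera" (4x4, takes a point from camera to world coordinates). Camera axes: x right, y up, looking along -z (the intrinsics and any distortion apply to the point x, -y, -z); pixel columns grow to the right and rows downward; lengths in m; the calibration is good to about 2 mm. A picture is of the moment at which its call begins: read the wrist's pose just before it. calibration takes no time and is no camera call; for the wrist camera it gives the pose at the moment of the call.
- hand_in(): hands the job in; it is judged then, once.
The state is a dict: "clock": time; "joint_pos": joint angles; "qvel": joint speeds; "tau": joint torques, N m; "tcp_pos": TCP position; "orientation": TCP orientation; "wrist_force": force on the tool from outside, world axes, zero at the start; "ft_torque": the same for the moment, N m; "finger_gap": finger opening in m; "grip_force": force on a finger pad.
Only numpy, scipy, OpenCV 4.12 (cv2) and the standard library are available. Lean on these libraries where they do the work, as an engineer would, in place of code of your own. Each camera call takes 0.05 s, during which the arm holds its last target. There are 200 camera calls.

## Working session

There is one attempt and no reset: what is moved stays moved. The work goes in short steps, Python scripts to look and compute and a tool call to move; the robot and the scene stay as the last step left them, time stands still between calls to the robot, and variables do not carry over. Pictures are saved under pics/ and viewed, at most 10 in all, crops included, and the job is handed in when it is done.

Besides the shell and the picture viewer there is one more tool, called after "Request:" in YAML: its name, and indented under it one key for each argument. drive_tool: Moves the arm, as the interface text tells. Its arguments: {"type":"object","properties":{"deltas":{"type":"array","items":{"type":"array","items":{"type":"array","items":{"type":"number"}}}},"newtons":{"type":"number"}},"required":["deltas"]}

```bash
mkdir -p pics; ls
cat > h.py <<'E'
import numpy as np, cv2
from workcell import get_state, read_camera, calibration, hand_in
def pts(name, depth, cal=None):
    c=cal or calibration(name); K=np.array(c["mtx"]); T=np.array(c["world_from_camera"])
    v,u=np.mgrid[:480,:640]
    p=np.stack([(u-K[0,2])/K[0,0]*depth,-(v-K[1,2])/K[1,1]*depth,-depth],-1)
    return p@T[:3,:3].T+T[:3,3]
E
python3 - <<'E'
from h import *
print(get_state())
for n in ("scene","top"):
    c=calibration(n); print({k:np.round(v,3).tolist() if k!='x' else v for k,v in c.items()})
    im,d=read_camera(n); cv2.imwrite(f"pics/{n}.png",im[...,::-1]); np.savez(f"{n}.npz",im=im,d=d,P=pts(n,d))
E
```

```text
pics
{'clock': 0.0, 'joint_pos': array([-1.25158123e+00,  3.14047691e-01,  4.49865427e-02,  1.30358296e+00,
       -4.61308440e-06,  1.43123343e+00]), 'qvel': array([ 0.00040063,  0.00144766,  0.00162966, -0.00055774,  0.00019932,
       -0.00034426]), 'tau': array([ 7.02849757e-04, -4.80630898e+01,  2.98531383e+01,  1.95071299e-02,
        2.52414469e-05,  8.49222772e-06]), 'tcp_pos': array([ 0.25449108, -0.51505758,  0.23038505]), 'orientation': array([-9.19959806e-04,  9.73805093e-01,  2.27382471e-01, -8.51752532e-05]), 'wrist_force': array([-1.4658284 , -1.00162412, -0.65401181]), 'ft_torque': array([-0.05874585,  0.04186238,  0.06833827]), 'grip_force': 0.0, 'finger_gap': 0.08541948933330794}
{'mtx': [[435.0, 0.0, 318.125], [0.0, 435.0, 238.753], [0.0, 0.0, 1.0]], 'world_from_camera': [[0.223, -0.679, 0.7, 1.307], [0.975, 0.169, -0.146, -0.196], [-0.02, 0.714, 0.7, 0.919], [0.0, 0.0, 0.0, 1.0]]}
{'mtx': [[528.183, 0.0, 315.207], [0.0, 528.183, 238.056], [0.0, 0.0, 1.0]], 'world_from_camera': [[-0.028, 0.989, -0.142, 0.335], [-1.0, -0.028, 0.002, -0.049], [-0.002, 0.142, 0.99, 1.79], [0.0, 0.0, 0.0, 1.0]]}
```

View pics/scene.png

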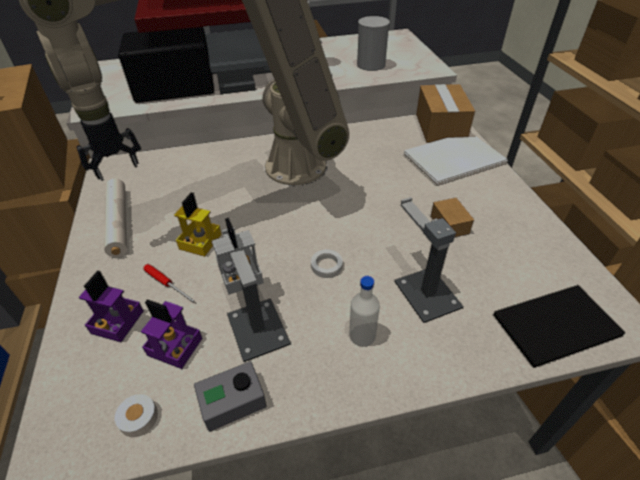

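View pics/top.png

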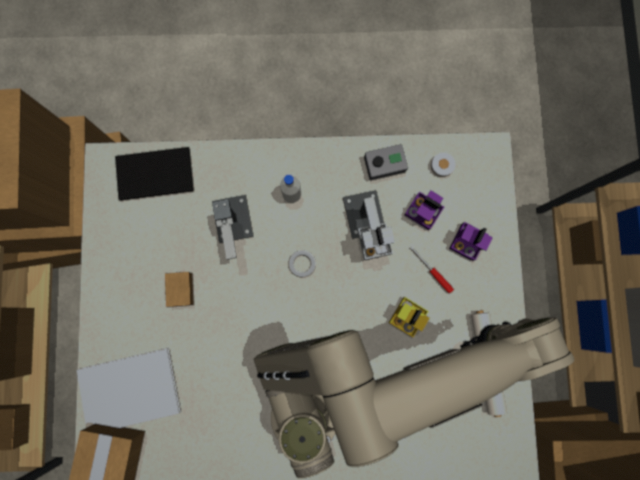

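The scene view shows the storage stand, its foot at about (258,330), with the bare steel caddy's tab at (232,235). The docking stand's foot is at (430,290) and its housing at (438,232). The top view shows the store bar at (372,210), the caddy at (375,240), the dock housing at (222,210) and the dock bar at (228,240). The yellow and purple caddies are look-alikes.

```bash
python3 - <<'E'
from h import *
def fit(p,nm):
    q=np.float32(p[:,:2]); (c,s,a)=cv2.minAreaRect(q)
    m=q.mean(0); w,v=np.linalg.eigh(np.cov((q-m).T)); 
    print(nm,len(q),'rect',np.round(c,4),np.round(s,4),round(a,1),'mean',m.round(4),'axis',np.degrees(np.arctan2(v[1,1],v[0,1])).round(2),'z',np.median(p[:,2]).round(4))
for n in("top","scene"):
    Z=np.load(n+".npz"); P=Z["P"]; d=Z["d"]; im=Z["im"].astype(int)
    Pm=P[d>0]; col=im[d>0]
    tab=Pm[(Pm[:,2]<0.01)&(Pm[:,2]>-0.01)]; print(n,'table z',np.median(tab[:,2]),(d>0).mean())
    R={'store':(0.4,0.8,-0.25,-0.1),'dock':(0.45,0.85,0.08,0.25)}
    for k,(a,b,c,e) in R.items():
        B=(Pm[:,0]>a)&(Pm[:,0]<b)&(Pm[:,1]>c)&(Pm[:,1]<e)
        for lo,hi in((0.008,0.02),(0.193,0.206),(0.206,0.22),(0.225,0.24),(0.25,0.28)):
            s=B&(Pm[:,2]>lo)&(Pm[:,2]<hi)
            if s.sum()>5: fit(Pm[s],f"{k} {lo}-{hi}")
E
python3 - <<'E'
import cv2,numpy as np
a=cv2.imread('pics/top.png'); s=cv2.imread('pics/scene.png')
f=lambda i,x,y:cv2.resize(i[y:y+100,x:x+130],(390,300),interpolation=cv2.INTER_CUBIC)
cv2.imwrite('pics/c1.png',np.vstack([np.hstack([f(a,310,180),f(a,170,180)]),np.hstack([f(s,190,210),f(s,380,180)])]))
E
```

```text
top table z -0.0011713488116114057 0.9958235677083334
store 0.008-0.02 495 rect [ 0.5993 -0.1747] [0.1443 0.3971] 89.3 mean [ 0.6638 -0.1881] axis 172.69 z 0.011
store 0.193-0.206 402 rect [ 0.5961 -0.2212] [0.1753 0.0552] 0.9 mean [ 0.6086 -0.2259] axis -178.68 z 0.2001
store 0.206-0.22 167 rect [ 0.5916 -0.219 ] [0.1657 0.0496] 4.2 mean [ 0.5557 -0.2212] axis -177.62 z 0.2085
store 0.225-0.24 13 rect [ 0.5562 -0.2379] [0.0489 0.0073] 17.7 mean [ 0.5566 -0.2382] axis -167.55 z 0.2309
store 0.25-0.28 69 rect [ 0.558  -0.2418] [0.049  0.0107] 9.9 mean [ 0.5582 -0.2415] axis -169.22 z 0.2611
dock 0.008-0.02 577 rect [0.6527 0.1642] [0.1679 0.3943] 89.7 mean [0.6697 0.1897] axis -179.79 z 0.0107
dock 0.193-0.206 340 rect [0.5814 0.2142] [0.1505 0.0377] 5.1 mean [0.5648 0.2131] axis -171.84 z 0.1991
dock 0.206-0.22 104 rect [0.5937 0.2189] [0.175 0.049] 8.4 mean [0.6053 0.218 ] axis -175.18 z 0.2134
dock 0.225-0.24 278 rect [0.6485 0.227 ] [0.0662 0.0498] 8.7 mean [0.6514 0.2264] axis 173.33 z 0.2312
scene table z -6.78857514107567e-05 0.9958561197916667
store 0.008-0.02 1255 rect [ 0.66
[... 223 characters left out ...]
2228] [0.0708 0.055 ] 1.9 mean [ 0.557 -0.221] axis 146.52 z 0.2082
store 0.225-0.24 32 rect [ 0.564  -0.2451] [0.0395 0.0098] 26.0 mean [ 0.574  -0.2403] axis -159.71 z 0.2327
store 0.25-0.28 92 rect [ 0.5573 -0.2419] [0.0519 0.0102] 10.8 mean [ 0.5622 -0.2413] axis -169.75 z 0.2622
dock 0.008-0.02 1028 rect [0.6669 0.2149] [0.1527 0.0908] 8.0 mean [0.6706 0.2057] axis -173.69 z 0.0102
dock 0.193-0.206 404 rect [0.594  0.2144] [0.1759 0.0412] 9.0 mean [0.5732 0.2124] axis -173.29 z 0.1995
dock 0.206-0.22 188 rect [0.5916 0.2196] [0.1794 0.047 ] 5.0 mean [0.6318 0.2133] axis -174.3 z 0.2126
dock 0.225-0.24 379 rect [0.652  0.2268] [0.0581 0.0496] 7.2 mean [0.6539 0.2249] axis 173.69 z 0.2313
```

View pics/c1.png

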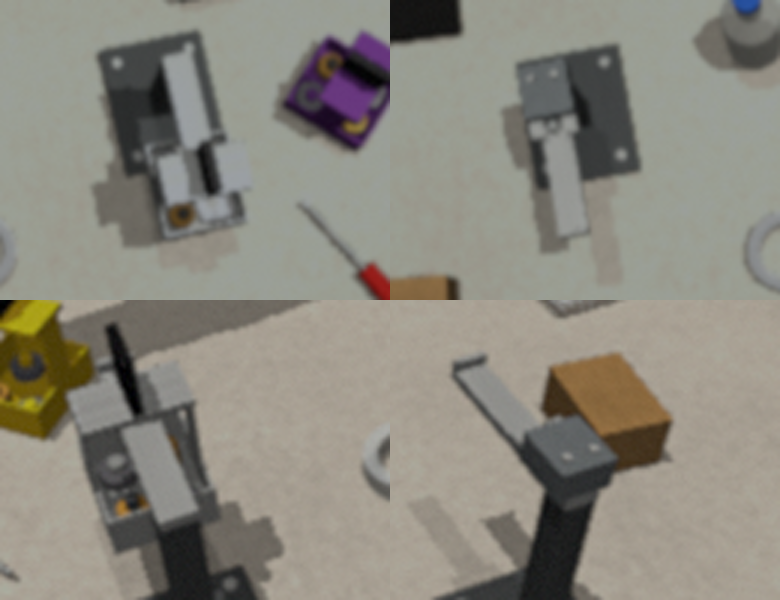

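The crops show the caddy's tab lying along the store bar, and the dock's housing and pronged lip with an empty bar. Next I'll work out the exact poses, the obstacles and the wrist camera offset.

```bash
cat >> h.py <<'E'
from scipy.spatial.transform import Rotation as Ro
def pose():
    s=get_state(); q=s["orientation"]; return np.array(s["tcp_pos"]),Ro.from_quat([q[1],q[2],q[3],q[0]])
def rel(p,yaw):
    "shift & rotvec(deg) in the tool frame to reach TCP p, tool down, tool x at yaw deg"
    t,R=pose(); c,s=np.cos(np.radians(yaw)),np.sin(np.radians(yaw))
    G=Ro.from_matrix(np.array([[c,s,0],[s,-c,0],[0,0,-1.]]))
    return np.round(R.inv().apply(np.array(p)-t),4),np.round((R.inv()*G).as_rotvec(degrees=True),2)
E
python3 - <<'E'
from h import *
t,R=pose(); T=np.array(calibration("wrist")["world_from_camera"]); print("cam in tool",R.inv().apply(T[:3,3]-t).round(4)); print((R.inv().as_matrix()@T[:3,:3]).round(3)); print(calibration("wrist")["mtx"])
Z=np.load("top.npz");P=Z["P"]; hsv=cv2.cvtColor(Z["im"],cv2.COLOR_RGB2HSV)
for n,lo,hi in(("yellow",(22,120,80),(35,255,255)),("purple",(135,80,40),(160,255,255)),("blue",(100,150,80),(125,255,255)),("red",(0,180,120),(6,255,255)),("brown",(8,100,80),(20,255,255))):
    m=cv2.inRange(hsv,lo,hi); k,l,st,ce=cv2.connectedComponentsWithStats(m)
    for i in range(1,k):
        if st[i,4]>25:
            q=P[l==i]; 
            if abs(q[:,1]).max()<.75 and 0<q[:,0].mean()<.95: print(n,st[i,4],q.min(0).round(3),q.max(0).round(3))
# edge lines by camera-free method: bar-top pixel clouds
for n in("top","scene"):
    Z=np.load(n+".npz"); P=Z["P"][Z["d"]>0]
    for k,yaw,o in(("store",10,(.63,-.225)),("dock",8,(.63,.22))):
        a=np.radians(yaw); u=np.array([np.cos(a),np.sin(a)]); v=np.array([-u[1],u[0]])
        q=P[:,:2]-np.array(o); s=q@u; w=q@v
        near=(abs(w)<.05)&(abs(P[:,2]-.2)<.005)
        for x0 in np.arange(-.16,.06,.02):
            b=near&(s>x0)&(s<x0+.02)
            if b.sum()>6: print(n,k,x0.round(2),'w',w[b].min().round(4),w[b].max().round(4),b.sum())
        f=(P[:,2]>.205)&(P[:,2]<.24)&(abs(w)<.013); print('s>0.205 range',np.sort(s[f&(abs(s)<.2)])[[0,1,-2,-1]].round(4), 'bar s',s[near].min().round(4),s[near].max().round(4))
        ft=(P[:,2]>.007)&(P[:,2]<.014)&(abs(w)<.09)&(abs(s)<.15); print('foot s',s[ft].min().round(4),s[ft].max().round(4),'w',w[ft].min().round(4),w[ft].max().round(4))
E
```

```text
cam in tool [ 0.0799  0.     -0.1415]
[[-0.001  0.95   0.311]
 [ 1.     0.001  0.   ]
 [ 0.     0.311 -0.95 ]]
[[367.22583153   0.         314.79792244]
 [  0.         367.22583153 240.43685244]
 [  0.           0.           1.        ]]
yellow 629 [ 0.254 -0.413 -0.008] [ 0.379 -0.049  1.79 ]
purple 538 [ 0.61  -0.487 -0.016] [ 0.733 -0.36   0.179]
purple 664 [ 0.335 -0.628 -0.011] [ 0.625 -0.049  1.79 ]
blue 54 [0.734 0.014 0.2  ] [0.758 0.037 0.219]
red 128 [ 0.397 -0.5    0.013] [ 0.473 -0.437  0.038]
brown 53 [ 0.335 -0.513  0.018] [ 0.849 -0.049  1.79 ]
brown 769 [ 0.335 -0.049  0.046] [0.481 0.444 1.79 ]
top store -0.12 w -0.0199 0.0101 35
top store -0.1 w -0.0497 0.0405 49
top store -0.08 w -0.0489 0.04 48
top store -0.06 w -0.0483 0.0402 38
top store -0.04 w -0.0195 0.0116 50
top store -0.02 w -0.0186 0.0114 56
top store -0.0 w -0.0184 0.0117 54
top store 0.02 w -0.0177 0.0117 57
top store 0.04 w -0.0183 0.0116 32
s>0.205 range [-0.1211 -0.1209  0.043   0.045 ] bar s -0.1216 0.0523
foot s -0.1443 0.1499 w -0.0891 0.0877
top dock -0.12 w -0.0134 0.017 44
top dock -0.1 w -0.01
[... 292 characters left out ...]
414 25
scene store -0.06 w -0.0487 0.0413 106
scene store -0.04 w -0.0186 0.0113 84
scene store -0.02 w -0.0182 0.0115 90
scene store -0.0 w -0.0184 0.0112 92
scene store 0.02 w -0.0183 0.0117 97
scene store 0.04 w -0.0181 0.0119 74
s>0.205 range [-0.1222 -0.122  -0.0489 -0.0474] bar s -1.2366 0.0533
foot s -0.0395 0.1128 w -0.0635 0.0568
scene dock -0.14 w -0.0131 0.0186 17
scene dock -0.12 w -0.014 0.018 71
scene dock -0.1 w -0.0128 0.0171 62
scene dock -0.08 w -0.0133 0.0189 76
scene dock -0.06 w -0.0127 0.0182 71
scene dock -0.04 w -0.0111 0.0189 20
scene dock 0.04 w -0.0195 0.0285 45
s>0.205 range [-0.1281 -0.1254  0.0517  0.052 ] bar s -0.4218 0.0516
foot s -0.042 0.1122 w -0.056 0.067
```

Run:
```python
from h import *
print(rel((.537,.209,.37),188.8))
print(rel((.254,-.515,.37),108.8))
```

```text
(array([ 0.574 , -0.5244, -0.1385]), array([ 0.0000e+00, -1.4000e-01, -1.6251e+02]))
(array([-0.0004, -0.0005, -0.1395]), array([-7.000e-02, -8.000e-02, -8.251e+01]))
```

Request:
drive_tool:
  deltas:
    - [[0,0,0,-0.06,0,0,-10],[0,0,0,-0.12,0,0,-20],[0,0.035,-0.03,-0.139,0,0,-30],[0,0.075,-0.07,-0.139,0,0,-40],[0,0.115,-0.105,-0.139,0,0,-50],[0,0.155,-0.14,-0.139,0,0,-60],[0,0.195,-0.18,-0.139,0,0,-70],[0,0.235,-0.215,-0.139,0,0,-80],[0,0.275,-0.25,-0.139,0,0,-90],[0,0.315,-0.29,-0.139,0,0,-100],[0,0.355,-0.325,-0.139,0,0,-110],[0,0.395,-0.36,-0.139,0,0,-120]]

```text
clock: 1.6
tcp_pos: [0.4496, -0.0161, 0.3701]
orientation: [-0.0, 0.287, 0.958, -0.0]
wrist_force: [0.4, -0.4, -0.7]
finger_gap: 0.0853
grip_force: 0.0
```

Run:
```python
from h import *
print(pose()[0],get_state()["clock"],rel((.537,.209,.37),188.8))
```

```text
[ 0.4495878  -0.01607588  0.3700811 ] 1.6 (array([0.0508, 0.236 , 0.    ]), array([-1.000e-02, -1.000e-02, -4.218e+01]))
```

Request:
drive_tool:
  deltas:
    - [[0,0.01,0.05,0,0,0,-9],[0,0.02,0.1,0,0,0,-18],[0,0.03,0.15,0,0,0,-27],[0,0.04,0.2,0,0,0,-36],[0,0.051,0.236,0,0,0,-42.2],[0,0.051,0.236,0,0,0,-42.2],[0,0.051,0.236,0,0,0,-42.2]]

```text
clock: 2.48
tcp_pos: [0.5376, 0.2064, 0.3698]
orientation: [-0.001, -0.074, 0.997, -0.0]
wrist_force: [-0.3, -0.3, 0.4]
finger_gap: 0.0853
grip_force: 0.0
```

```bash
cat > w.py <<'E'
from h import *
import sys
def shot(nm):
    c=calibration("wrist"); im,d=read_camera("wrist"); cv2.imwrite(f"pics/{nm}.png",im[...,::-1]); P=pts("wrist",d,c); np.savez(nm+".npz",im=im,d=d,P=P); return im,d,P
def local(P,o,yaw):
    a=np.radians(yaw); q=P[...,:2]-np.array(o)
    return np.stack([q@[np.cos(a),np.sin(a)],q@[-np.sin(a),np.cos(a)],P[...,2]],-1)
E
python3 - <<'E'
from w import *
print(pose()[0]); im,d,P=shot("dock1")
L=local(P[d>0],(.6656,.2285),8.8)
near=(abs(L[:,2]-.2)<.004)&(abs(L[:,1])<.03)
print('bar z',np.median(L[near,2]))
for x0 in np.arange(-.16,-.05,.01):
    b=near&(L[:,0]>x0)&(L[:,0]<x0+.01)
    if b.sum()>6: print(x0.round(3),np.percentile(L[b,1],[.5,99.5]).round(4),b.sum())
for lo,hi in((.206,.2135),(.2135,.218),(.227,.237)):
    b=(L[:,2]>lo)&(L[:,2]<hi)&(abs(L[:,1])<.05)&(L[:,0]>-.2)&(L[:,0]<.06); q=L[b]
    print(lo,b.sum(),'x',np.percentile(q[:,0],[.5,99.5]).round(4),'y',np.percentile(q[:,1],[.5,99.5]).round(4),'z',np.median(q[:,2]).round(4),cv2.minAreaRect(np.float32(q[:,:2])))
E
```

```text
[0.53760729 0.20643403 0.36977882]
bar z 0.19895617084490802
-0.16 [-0.0141  0.0151] 139
-0.15 [-0.0142  0.0152] 387
-0.14 [-0.0143  0.0153] 389
-0.13 [-0.0137  0.0154] 373
-0.12 [-0.0139  0.0155] 360
-0.11 [-0.0134  0.0156] 354
-0.1 [-0.0134  0.0157] 333
-0.09 [-0.0135  0.0158] 340
-0.08 [-0.0136  0.0159] 323
-0.07 [-0.013  0.016] 315
-0.06 [-0.0131  0.0161] 263
0.206 533 x [-0.1614 -0.0399] y [-0.0217  0.0253] z 0.2098 ((-0.10038964450359344, 0.0012113451957702637), (0.122142493724823, 0.04978663846850395), 0.4338577389717102)
0.2135 687 x [-0.0597 -0.0404] y [-0.0222  0.0254] z 0.2144 ((-0.050182294100522995, 0.0016365256160497665), (0.01982748694717884, 0.04917585477232933), 0.27165427803993225)
0.227 3023 x [-0.0416  0.0127] y [-0.0227  0.0266] z 0.231 ((-0.014075295999646187, 0.001841273158788681), (0.05582132562994957, 0.04972248524427414), 0.7905235886573792)
```

View pics/dock1.png

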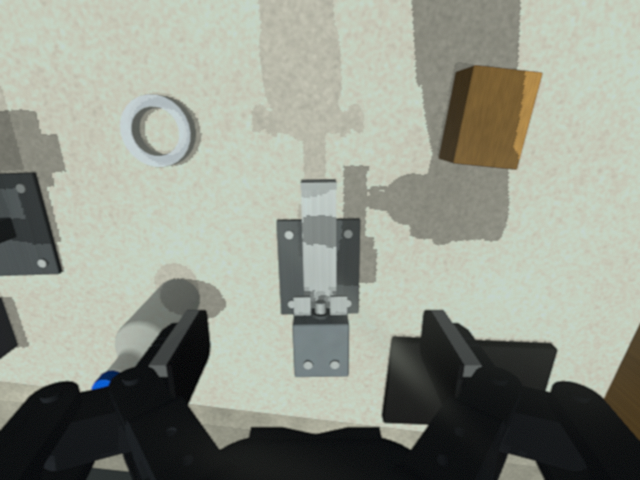

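The wrist view shows the dock bar running from (319,180) to (321,295), the prongs at (300,304) and (341,304) with the plunger between them at (320,308), and the housing at (321,345). I'm going to the storage hook next.

Run:
```python
from h import *
print(rel((.515,-.249,.37),190.4))
```

```text
(array([ 8.890e-02, -4.468e-01,  4.000e-04]), array([-0.02, -0.04, -1.99]))
```

Request:
drive_tool:
  deltas:
    - [[0,0.009,-0.045,0,0,0,0],[0,0.02,-0.1,0,0,0,0],[0,0.03,-0.15,0,0,0,-1],[0,0.04,-0.2,0,0,0,-1],[0,0.05,-0.25,0,0,0,-1],[0,0.06,-0.3,0,0,0,-2],[0,0.07,-0.35,0,0,0,-2],[0,0.08,-0.4,0,0,0,-2],[0,0.089,-0.447,0,0,0,-2],[0,0.089,-0.447,0,0,0,-2],[0,0.089,-0.447,0,0,0,-2]]

```text
clock: 3.9
tcp_pos: [0.5149, -0.249, 0.3706]
orientation: [0.0, -0.09, 0.996, 0.0]
wrist_force: [-0.3, -0.3, -0.2]
finger_gap: 0.0853
grip_force: 0.0
```

Run:
```python
from w import *
print(pose()[0]); im,d,P=shot("store1")
L=local(P,(.668,-.2217),10.4)
V=d>0
tab=V&(L[...,2]>.25)&(L[...,2]<.275)&(abs(L[...,1])<.05)&(L[...,0]<-.05)&(L[...,0]>-.2)&(im.max(-1)<70)
q=L[tab]; print('tab',tab.sum(),cv2.minAreaRect(np.float32(q[:,:2])),q.min(0).round(4),q.max(0).round(4),np.median(q[:,2]))
t=q[q[:,2]>np.median(q[:,2])-.003]; print(np.percentile(t,[1,99],axis=0).round(4)); 
m=P[tab][q[:,2]>np.median(q[:,2])-.003]; print('world mean',(np.percentile(m,1,axis=0)+np.percentile(m,99,axis=0)).round(4)/2)
b=V&(abs(L[...,2]-.208)<.003)&(abs(L[...,1])<.06)&(L[...,0]<-.05)&(L[...,0]>-.2); q=L[b]; print('xbar',cv2.minAreaRect(np.float32(q[:,:2])),np.median(q[:,2]))
```

```text
[ 0.51491303 -0.24897992  0.37059716]
tab 603 ((-0.11458981782197952, 2.5291461497545242e-05), (0.007702555973082781, 0.048796601593494415), 89.95989990234375) [-0.139  -0.0038  0.2501] [-0.0902  0.0039  0.2637] 0.2618976264206442
[[-0.1385 -0.0038  0.2601]
 [-0.0908  0.0038  0.2635]]
world mean [ 0.55525 -0.24225  0.2618 ]
xbar ((-0.12540027499198914, -0.0002233460545539856), (0.09019513428211212, 0.07304488867521286), 89.95913696289062) 0.20700467787773114
```

View pics/store1.png

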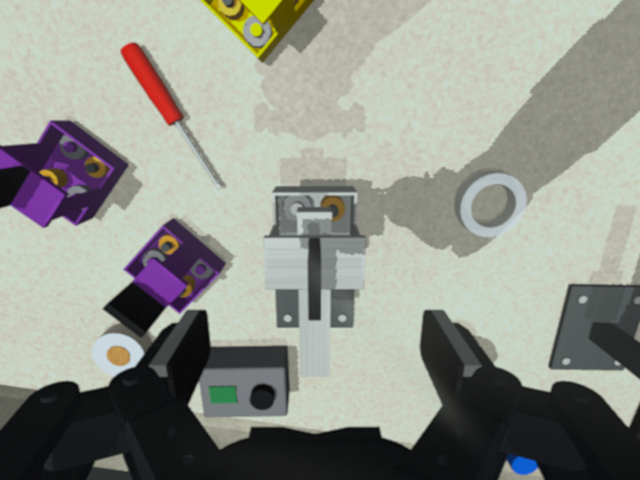

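The view shows the black tab at (315,278), level and lined up with the bar, and nothing else in the fingers' path. I'm descending to grasp.

Run:
```python
from h import *
print(rel((.5514,-.2431,.222),190.4))
```

```text
(array([-0.0365, -0.0015,  0.1488]), array([-0.  ,  0.02,  0.03]))
```

Request:
drive_tool:
  deltas:
    - [[0,-0.0365,-0.0015,0.03,0,0,0],[0,-0.0365,-0.0015,0.08,0,0,0],[0,-0.0365,-0.0015,0.12,0,0,0],[0,-0.0365,-0.0015,0.14,0,0,0],[0,-0.0365,-0.0015,0.149,0,0,0],[0,-0.0365,-0.0015,0.149,0,0,0],[150,-0.0365,-0.0015,0.149,0,0,0],[190,-0.0365,-0.0015,0.149,0,0,0],[255,-0.0365,-0.0015,0.149,0,0,0],[255,-0.0365,-0.0015,0.149,0,0,0],[255,-0.0365,-0.0015,0.149,0,0,0],[255,-0.0365,-0.0015,0.149,0,0,0]]
  newtons: 60

```text
clock: 5.45
tcp_pos: [0.5521, -0.2432, 0.2216]
orientation: [0.0, -0.091, 0.996, -0.0]
wrist_force: [-1.2, 1.0, 3.7]
finger_gap: 0.0098
grip_force: 59.1
```

Request:
drive_tool:
  deltas:
    - [[255,0,0,0,0,0,0],[255,0,0,0,0,0,0],[255,0,0,0,0,0,0],[255,0,0,0,0,0,0]]
  newtons: 100

```text
clock: 5.95
tcp_pos: [0.5521, -0.2433, 0.2217]
orientation: [0.0, -0.091, 0.996, -0.0]
wrist_force: [-1.2, 1.5, 5.8]
finger_gap: 0.009
grip_force: 98.4
```

Request:
drive_tool:
  deltas:
    - [[255,0,0,-0.003,0,0,0],[255,0,0,-0.008,0,0,0],[255,0,0,-0.015,0,0,0],[255,0,0,-0.022,0,0,0],[255,0,0,-0.028,0,0,0],[255,0,0,-0.03,0,0,0],[255,0,0,-0.03,0,0,0]]

```text
clock: 6.82
tcp_pos: [0.5521, -0.2434, 0.2515]
orientation: [0.0, -0.091, 0.996, -0.0]
wrist_force: [0.4, -0.1, -4.3]
finger_gap: 0.0092
grip_force: 97.3
```

Run:
```python
from w import *
print(pose()[0],get_state()["wrist_force"]); im,d,P=shot("lift1")
Z=np.load("top.npz");Q=Z["P"]; hsv=cv2.cvtColor(Z["im"],cv2.COLOR_RGB2HSV); m=cv2.inRange(hsv,(22,120,80),(35,255,255))>0; q=Q[m&(Z["d"]>0)]; print('yellow',np.percentile(q,[2,98],axis=0).round(3))
```

```text
[ 0.55213211 -0.24338924  0.25148762] [ 0.44944711 -0.13562906 -4.26818168]
yellow [[ 0.261 -0.409 -0.004]
 [ 0.375 -0.297  0.167]]
```

View pics/lift1.png

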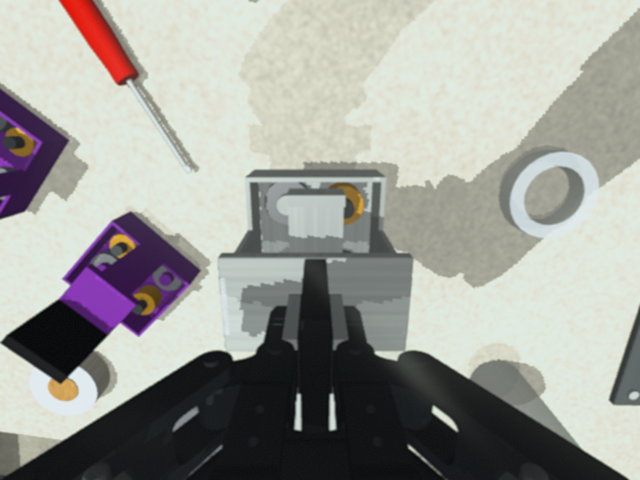

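The view shows the caddy held level in the fingers and clear of the bar. I'm sliding it off past the tip.

Request:
drive_tool:
  deltas:
    - [[255,0.005,0,-0.03,0,0,0],[255,0.017,0,-0.03,0,0,0],[255,0.033,0,-0.03,0,0,0],[255,0.05,0,-0.03,0,0,0],[255,0.067,0,-0.03,0,0,0],[255,0.084,0,-0.03,0,0,0],[255,0.1,0,-0.03,0,0,0],[255,0.11,0,-0.03,0,0,0],[255,0.115,0,-0.03,0,0,0],[255,0.115,0,-0.03,0,0,0],[255,0.115,0,-0.03,0,0,0]]

```text
clock: 8.25
tcp_pos: [0.4394, -0.2643, 0.2812]
orientation: [0.0, -0.092, 0.996, -0.0]
wrist_force: [-0.3, 0.2, -4.2]
finger_gap: 0.0089
grip_force: 117.4
```

Run:
```python
from h import *
print(pose()[0])
o=np.array((.6639,.2304)); a=np.radians(9.3); u=np.array([np.cos(a),np.sin(a)])
# TCP sits 4 mm outboard of grip
for x in(-.230,-.105): print(x,(o+u*(x-.0035)).round(4), rel((*(o+u*(x-.0035)),.25),189.3), np.hypot(*(o+u*(x-.0035))))
```

```text
[ 0.43936302 -0.26426907  0.28124841]
-0.23 [0.4335 0.1927] (array([-0.0775,  0.4504,  0.0312]), array([-0.01,  0.02,  1.21])) 0.4743580259195664
-0.105 [0.5568 0.2129] (array([-0.2025,  0.4477,  0.0312]), array([-0.01,  0.02,  1.21])) 0.5961269113036933
```

That call raised it another 30 mm because each row counts from the call's start, so the tray only just cleared the underside of the bar. I'll check that the grasp hasn't shifted.

Run:
```python
from w import *
import os
im,d,P=shot("out1"); t,R=pose()
a=np.load("lift1.npz")
print('pix diff crossbar/tray', cv2.phaseCorrelate(*[np.float64(cv2.cvtColor(i,cv2.COLOR_RGB2GRAY)[165:350,215:415]) for i in (a["im"],im)]))
for n,PP,dd,tt in(("lift",a["P"],a["d"],np.array([.5521,-.2434,.2515])),("out",P,d,t)):
    L=local(PP,tt[:2],10.4); L[...,2]-=tt[2]
    b=(abs(L[...,2]+.014)<.006)&(abs(L[...,1])<.06)&(abs(L[...,0])<.06); q=L[b&(dd>0)]
    print(n,len(q),cv2.minAreaRect(np.float32(q[:,:2])),np.median(q[:,2]).round(4))
    A=np.c_[q[:,:2],np.ones(len(q))]; print('plane slopes x,y',np.linalg.lstsq(A,q[:,2],rcond=None)[0].round(4))
    left=q[q[:,1]>.02]; right=q[q[:,1]<-.02]; print('outer edge x L/R',np.percentile(left[:,0],1).round(4),np.percentile(right[:,0],1).round(4),'y',np.percentile(q[:,1],[.5,99.5]).round(4))
```

```text
pix diff crossbar/tray ((0.07093857119539848, 0.02814813984340958), 0.7212707203570451)
lift 12478 ((0.004229102283716202, -0.0001716800034046173), (0.09038723260164261, 0.05071355029940605), 89.85436248779297) -0.0148
plane slopes x,y [ 0.0119  0.001  -0.0149]
outer edge x L/R -0.0207 -0.0207 y [-0.0448  0.0444]
out 12518 ((0.00398913212120533, -0.00011267140507698059), (0.05057535320520401, 0.09051001071929932), 0.3533497750759125) -0.0148
plane slopes x,y [ 0.0126  0.001  -0.0148]
outer edge x L/R -0.0208 -0.0207 y [-0.0448  0.0444]
```

Request:
drive_tool:
  deltas:
    - [[255,0,0.01,0,0,0,0],[255,-0.003,0.03,0.002,0,0,0],[255,-0.01,0.06,0.006,0,0,0.2],[255,-0.017,0.1,0.011,0,0,0.4],[255,-0.025,0.145,0.015,0,0,0.6],[255,-0.033,0.19,0.02,0,0,0.8],[255,-0.041,0.235,0.025,0,0,1],[255,-0.049,0.28,0.031,0,0,1.2],[255,-0.057,0.325,0.031,0,0,1.2],[255,-0.064,0.365,0.031,0,0,1.2],[255,-0.07,0.4,0.031,0,0,1.2],[255,-0.075,0.425,0.031,0,0,1.2]]

```text
clock: 9.8
tcp_pos: [0.4338, 0.1698, 0.2503]
orientation: [-0.0, -0.082, 0.997, 0.0]
wrist_force: [1.0, -0.7, -3.9]
finger_gap: 0.0084
grip_force: 117.4
```

Run:
```python
from h import *
print(pose()[0])
o=np.array((.6639,.2304)); a=np.radians(9.3); u=np.array([np.cos(a),np.sin(a)])
for x in(-.230,-.105): print(x, rel((*(o+u*(x-.0041)),.25),189.3))
```

```text
[0.43377171 0.16982565 0.25030708]
-0.23 (array([-0.0028,  0.0226,  0.0003]), array([ 0.03, -0.01,  0.13]))
-0.105 (array([-0.1278,  0.0223,  0.0003]), array([ 0.03, -0.01,  0.13]))
```

Request:
drive_tool:
  deltas:
    - [[255,-0.001,0.012,0,0,0,0],[255,-0.003,0.02,0,0,0,0.1],[255,-0.003,0.0226,0,0,0,0.1],[255,-0.003,0.0226,0,0,0,0.1],[255,-0.003,0.0226,0,0,0,0.1],[255,-0.003,0.0226,0,0,0,0.1]]
  newtons: 100

```text
clock: 10.55
tcp_pos: [0.4348, 0.1896, 0.2503]
orientation: [0.0, -0.08, 0.997, -0.0]
wrist_force: [-0.3, 0.1, -2.7]
finger_gap: 0.0091
grip_force: 117.4
```

Run:
```python
from w import *
im,d,P=shot("align1"); t,R=pose(); print(t,get_state()["wrist_force"])
L=local(P,(.6639,.2304),9.3); V=d>0
near=V&(abs(L[...,2]-.199)<.004)&(abs(L[...,1])<.03)
for x0 in np.arange(-.16,-.04,.02):
    b=near&(L[...,0]>x0)&(L[...,0]<x0+.02)
    if b.sum()>6: print(x0.round(3),np.percentile(L[b][:,1],[.5,99.5]).round(4),b.sum())
for lo,hi in((.2115,.218),(.227,.237)):
    b=V&(L[...,2]>lo)&(L[...,2]<hi)&(abs(L[...,1])<.04)&(L[...,0]>-.075)&(L[...,0]<.06); q=L[b]
    if len(q): print(lo,len(q),np.percentile(q,[1,99],axis=0).round(4).tolist())
b=V&(abs(L[...,2]-t[2]+.0148)<.005)&(abs(L[...,1])<.06)&(abs(L[...,0]+.23)<.06); q=L[b]; print('xbar',np.percentile(q,[.5,99.5],axis=0).round(4).tolist(),cv2.minAreaRect(np.float32(q[:,:2])))
```

```text
[0.43479165 0.18968852 0.25028733] [-0.36309608  0.91040607 -3.62775687]
-0.16 [-0.0152  0.0074] 41
-0.14 [-0.0153  0.0089] 195
-0.12 [-0.015  0.009] 33
xbar [[-0.2536, -0.0481, 0.2309], [-0.2043, 0.0411, 0.2373]] ((-0.22879117727279663, -0.0033821798861026764), (0.09060274809598923, 0.050771813839673996), 89.85537719726562)
```

View pics/align1.png

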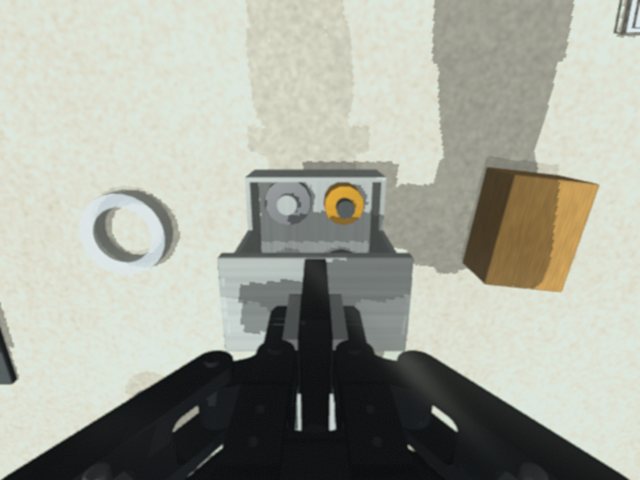

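The caddy hides the dock in this view, and the tool sits about 3 mm short in y. I'll correct that while moving in over the bar, staying 28 mm high.

Run:
```python
from h import *
o=np.array((.6639,.2304)); a=np.radians(9.3); u=np.array([np.cos(a),np.sin(a)])
for x in(-.230,-.105): print(x, rel((*(o+u*(x-.0041)),.25),189.3))
```

```text
-0.23 (array([0.0014, 0.0031, 0.0003]), array([-0.01,  0.  , -0.16]))
-0.105 (array([-0.1236,  0.0035,  0.0003]), array([-0.01,  0.  , -0.16]))
```

Request:
drive_tool:
  deltas:
    - [[255,-0.005,0.003,0,0,0,-0.1],[255,-0.017,0.003,0,0,0,-0.1],[255,-0.033,0.003,0,0,0,-0.1],[255,-0.05,0.0035,0,0,0,-0.1],[255,-0.067,0.0035,0,0,0,-0.1],[255,-0.084,0.0035,0,0,0,-0.1],[255,-0.1,0.0035,0,0,0,-0.1],[255,-0.113,0.0035,0,0,0,-0.1],[255,-0.12,0.0035,0,0,0,-0.1],[255,-0.1236,0.0035,0,0,0,-0.1],[255,-0.1236,0.0035,0,0,0,-0.1],[255,-0.1236,0.0035,0,0,0,-0.1]]

```text
clock: 12.1
tcp_pos: [0.5557, 0.2133, 0.2504]
orientation: [-0.0, -0.081, 0.997, -0.0]
wrist_force: [0.2, 0.1, -3.8]
finger_gap: 0.0083
grip_force: 117.4
```

Run:
```python
from w import *
t,R=pose(); print(t,get_state()["clock"]); o=(.6639,.2304)
print(rel((.6639-.1091*.98686,.2304-.1091*.1616,.25),189.3))
print('wrist says tcp local',local(t,o,9.3))
S=[]
for n in("scene","top"):
    im,d=read_camera(n); P=pts(n,d); np.savez(n+"2.npz",im=im,d=d,P=P)
    if n=="scene": cv2.imwrite("pics/s2.png",cv2.resize(im[150:330,340:560,::-1],(733,600),interpolation=cv2.INTER_CUBIC))
    L=local(P,o,9.3); V=d>0
    for k,c in(("xbar",(abs(L[...,2]-.2365)<.005)&(abs(L[...,0]+.105)<.04)),("hous",(abs(L[...,2]-.2315)<.004)&(abs(L[...,0]+.0125)<.04)&(abs(L[...,1])<.035)),("lip",(abs(L[...,2]-.2145)<.003)&(abs(L[...,0]+.05)<.012)&(abs(L[...,1])<.035)),("bar",(abs(L[...,2]-.1995)<.003)&(abs(L[...,0]+.08)<.07)&(abs(L[...,1])<.025))):
        q=L[V&c&(abs(L[...,1])<.07)]
        if len(q)>8: print(n,k,len(q),np.percentile(q,[1,99],axis=0).round(4).tolist())
```

```text
[0.55573526 0.21325685 0.25044195] 12.1
(array([-0.0004, -0.0006,  0.0004]), array([-0.  , -0.  , -0.01]))
wrist says tcp local [-0.10951339  0.00056202  0.25044195]
scene xbar 416 [[-0.1291, -0.0449, 0.2319], [-0.0796, 0.0453, 0.2406]]
scene hous 381 [[-0.0392, -0.0252, 0.2277], [0.0148, 0.0242, 0.2344]]
scene lip 33 [[-0.0585, -0.0253, 0.2122], [-0.0386, 0.0222, 0.2167]]
scene bar 137 [[-0.1084, -0.0238, 0.1967], [-0.0268, 0.0146, 0.2023]]
top xbar 91 [[-0.1291, -0.045, 0.2317], [-0.106, 0.0151, 0.241]]
top hous 144 [[-0.0379, -0.0254, 0.2276], [0.0157, 0.0063, 0.2354]]
top lip 20 [[-0.0561, -0.0242, 0.2121], [-0.0394, -0.0096, 0.2169]]
top bar 58 [[-0.1489, -0.0154, 0.1966], [-0.0448, 0.0137, 0.2023]]
```

View pics/s2.png

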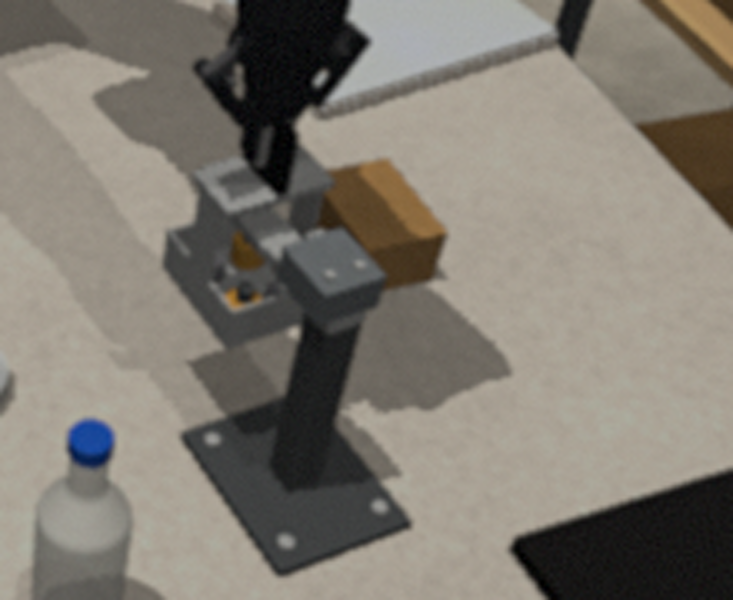

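The scene view shows the crossbar over the dock bar. It is centred to within 1 mm of the housing and lies outside the lip. I'm lowering it gently.

Request:
drive_tool:
  deltas:
    - [[255,0,-0.0006,0.004,0,0,0],[255,0,-0.0006,0.01,0,0,0],[255,0,-0.0006,0.016,0,0,0],[255,0,-0.0006,0.021,0,0,0],[255,0,-0.0006,0.024,0,0,0],[255,0,-0.0006,0.026,0,0,0],[255,0,-0.0006,0.027,0,0,0],[255,0,-0.0006,0.0275,0,0,0],[255,0,-0.0006,0.0275,0,0,0],[255,0,-0.0006,0.0275,0,0,0]]

```text
clock: 13.45
tcp_pos: [0.5563, 0.2127, 0.2229]
orientation: [0.0, -0.081, 0.997, -0.0]
wrist_force: [-0.9, 0.2, -3.2]
finger_gap: 0.0087
grip_force: 117.4
```

Request:
drive_tool:
  deltas:
    - [[255,0,0,0.0003,0,0,0],[255,0,0,0.0006,0,0,0],[255,0,0,0.0006,0,0,0],[255,0,0,0.0006,0,0,0]]

```text
clock: 13.95
tcp_pos: [0.5562, 0.2127, 0.2222]
orientation: [-0.0, -0.081, 0.997, -0.0]
wrist_force: [-0.3, -0.2, -3.8]
finger_gap: 0.0086
grip_force: 117.4
```

Request:
drive_tool:
  deltas:
    - [[255,0,0,0.0003,0,0,0],[255,0,0,0.0006,0,0,0],[255,0,0,0.0006,0,0,0],[255,0,0,0.0006,0,0,0]]

```text
clock: 14.45
tcp_pos: [0.5563, 0.2127, 0.2217]
orientation: [0.0, -0.081, 0.997, -0.0]
wrist_force: [-0.4, -1.0, -2.1]
finger_gap: 0.0084
grip_force: 117.6
```

Request:
drive_tool:
  deltas:
    - [[255,0,0,0.0003,0,0,0],[255,0,0,0.0005,0,0,0],[255,0,0,0.0005,0,0,0],[255,0,0,0.0005,0,0,0]]

```text
clock: 14.95
tcp_pos: [0.5562, 0.2127, 0.2217]
orientation: [0.0, -0.081, 0.997, -0.0]
wrist_force: [-2.8, -1.3, 4.9]
finger_gap: 0.0089
grip_force: 118.5
```

The bar now carries the load, about 9 N. I'm sliding in, slowly near the plunger.

Request:
drive_tool:
  deltas:
    - [[255,-0.002,0,0,0,0,0],[255,-0.005,0,0,0,0,0],[255,-0.009,0,0,0,0,0],[255,-0.013,0,0,0,0,0],[255,-0.016,0,0,0,0,0],[255,-0.018,0,0,0,0,0],[255,-0.019,0,0,0,0,0],[255,-0.019,0,0,0,0,0]]

```text
clock: 15.95
tcp_pos: [0.5737, 0.2157, 0.2218]
orientation: [-0.001, -0.081, 0.997, -0.0]
wrist_force: [-6.6, -1.0, 7.2]
finger_gap: 0.0086
grip_force: 119.1
```

Run:
```python
from w import *
t,R=pose(); s=get_state(); print(local(t,(.6639,.2304),9.3),rel(t,189.3),'F tool',R.inv().apply(s["wrist_force"]).round(2))
```

```text
[-9.14023647e-02  5.75568519e-05  2.21765021e-01] (array([0., 0., 0.]), array([ 0.01, -0.1 , -0.  ])) F tool [ 6.69  0.08 -7.19]
```

Request:
drive_tool:
  deltas:
    - [[255,-0.001,0,-0.0003,0,0,0],[255,-0.002,0,-0.0004,0,0,0],[255,-0.003,0,-0.0004,0,0,0],[255,-0.004,0,-0.0004,0,0,0],[255,-0.004,0,-0.0004,0,0,0]]

```text
clock: 16.58
tcp_pos: [0.5779, 0.2164, 0.2217]
orientation: [-0.001, -0.081, 0.997, -0.0]
wrist_force: [-5.6, -0.2, 5.0]
finger_gap: 0.0087
grip_force: 119.1
```

Request:
drive_tool:
  deltas:
    - [[255,-0.0005,0,0,0,0,0],[255,-0.001,0,0,0,0,0],[255,-0.0015,0,0,0,0,0],[255,-0.002,0,0,0,0,0],[255,-0.002,0,0,0,0,0]]

```text
clock: 17.2
tcp_pos: [0.5798, 0.2167, 0.2217]
orientation: [-0.001, -0.081, 0.997, -0.0]
wrist_force: [-6.0, -1.5, 4.9]
finger_gap: 0.0083
grip_force: 119.1
```

Request:
drive_tool:
  deltas:
    - [[255,-0.0005,0,-0.0003,0,0,0],[255,-0.001,0,-0.0005,0,0,0],[255,-0.0015,0,-0.0005,0,0,0],[255,-0.002,0,-0.0005,0,0,0],[255,-0.002,0,-0.0005,0,0,0]]

```text
clock: 17.82
tcp_pos: [0.5827, 0.217, 0.2217]
orientation: [-0.0, -0.081, 0.997, -0.0]
wrist_force: [-4.1, 0.5, 2.1]
finger_gap: 0.0085
grip_force: 118.6
```

Request:
drive_tool:
  deltas:
    - [[255,-0.0005,0,0,0,0,0],[255,-0.001,0,0,0,0,0],[255,-0.0015,0,0,0,0,0],[255,-0.002,0,0,0,0,0],[255,-0.002,0,0,0,0,0]]

```text
clock: 18.45
tcp_pos: [0.5828, 0.217, 0.2218]
orientation: [-0.002, -0.081, 0.997, -0.0]
wrist_force: [-9.4, -0.9, 3.9]
finger_gap: 0.0088
grip_force: 118.7
```

Contact with the plunger at about 8 mm from its end. I'm pressing on.

Request:
drive_tool:
  deltas:
    - [[255,-0.0005,0,0,0,0,0],[255,-0.001,0,0,0,0,0],[255,-0.0015,0,0,0,0,0],[255,-0.002,0,0,0,0,0],[255,-0.0025,0,0,0,0,0],[255,-0.003,0,0,0,0,0],[255,-0.003,0,0,0,0,0]]

```text
clock: 19.32
tcp_pos: [0.5846, 0.2173, 0.2219]
orientation: [-0.003, -0.081, 0.997, -0.0]
wrist_force: [-13.0, -2.9, 6.1]
finger_gap: 0.0087
grip_force: 118.8
```

Request:
drive_tool:
  deltas:
    - [[255,-0.0005,0,0,0,0,0],[255,-0.001,0,0,0,0,0],[255,-0.0015,0,0,0,0,0],[255,-0.002,0,0,0,0,0],[255,-0.002,0,0,0,0,0]]

```text
clock: 19.95
tcp_pos: [0.5866, 0.2176, 0.2219]
orientation: [-0.003, -0.081, 0.997, -0.0]
wrist_force: [-13.0, -2.8, 6.6]
finger_gap: 0.0087
grip_force: 118.8
```

Request:
drive_tool:
  deltas:
    - [[255,-0.0005,0,-0.0002,0,0,0],[255,-0.001,0,-0.0003,0,0,0],[255,-0.0015,0,-0.0003,0,0,0],[255,-0.002,0,-0.0003,0,0,0],[255,-0.002,0,-0.0003,0,0,0]]

```text
clock: 20.58
tcp_pos: [0.5887, 0.218, 0.2219]
orientation: [-0.003, -0.081, 0.997, -0.0]
wrist_force: [-11.7, -2.4, 4.5]
finger_gap: 0.0086
grip_force: 118.8
```

Request:
drive_tool:
  deltas:
    - [[255,-0.0005,0,0,0,0,0],[255,-0.001,0,0,0,0,0],[255,-0.001,0,0,0,0,0],[255,-0.001,0,0,0,0,0]]

```text
clock: 21.08
tcp_pos: [0.5896, 0.2182, 0.2219]
orientation: [-0.003, -0.081, 0.997, -0.0]
wrist_force: [-12.3, -2.8, 5.7]
finger_gap: 0.0087
grip_force: 118.8
```

Request:
drive_tool:
  deltas:
    - [[255,-0.0004,0,0,0,0,0],[255,-0.0008,0,0,0,0,0],[255,-0.0008,0,0,0,0,0],[255,-0.0008,0,0,0,0,0]]

```text
clock: 21.58
tcp_pos: [0.5904, 0.2183, 0.2219]
orientation: [-0.003, -0.081, 0.997, -0.0]
wrist_force: [-12.9, -2.6, 4.7]
finger_gap: 0.0085
grip_force: 118.7
```

Request:
drive_tool:
  deltas:
    - [[255,-0.0004,0,0,0,0,0],[255,-0.0008,0,0,0,0,0],[255,-0.0008,0,0,0,0,0],[255,-0.0008,0,0,0,0,0]]

```text
clock: 22.08
tcp_pos: [0.5908, 0.2184, 0.2219]
orientation: [-0.003, -0.081, 0.997, -0.0]
wrist_force: [-13.4, -2.8, 5.7]
finger_gap: 0.0088
grip_force: 118.8
```

It is bottoming: the caddy is at x ≈ -70 mm. I'm building up the push.

Request:
drive_tool:
  deltas:
    - [[255,-0.0004,0,0,0,0,0],[255,-0.0008,0,0,0,0,0],[255,-0.001,0,0,0,0,0],[255,-0.001,0,0,0,0,0]]

```text
clock: 22.58
tcp_pos: [0.5909, 0.2184, 0.222]
orientation: [-0.004, -0.081, 0.997, -0.001]
wrist_force: [-15.6, -1.9, 7.1]
finger_gap: 0.0085
grip_force: 118.9
```

Request:
drive_tool:
  deltas:
    - [[255,-0.0004,0,0,0,0,0],[255,-0.0008,0,0,0,0,0],[255,-0.001,0,0,0,0,0],[255,-0.001,0,0,0,0,0]]

```text
clock: 23.08
tcp_pos: [0.5909, 0.2184, 0.222]
orientation: [-0.005, -0.081, 0.997, -0.001]
wrist_force: [-17.3, -2.7, 9.2]
finger_gap: 0.0084
grip_force: 119.0
```

Request:
drive_tool:
  deltas:
    - [[255,-0.0004,0,-0.0001,0,0,0],[255,-0.0008,0,-0.0002,0,0,0],[255,-0.0011,0,-0.0003,0,0,0],[255,-0.0011,0,-0.0003,0,0,0]]

```text
clock: 23.58
tcp_pos: [0.591, 0.2184, 0.2221]
orientation: [-0.006, -0.081, 0.997, -0.001]
wrist_force: [-19.8, -3.8, 10.2]
finger_gap: 0.0086
grip_force: 119.1
```

Request:
drive_tool:
  deltas:
    - [[255,-0.0004,0,0,0,0,0],[255,-0.0008,0,0,0,0,0],[255,-0.001,0,0,0,0,0],[255,-0.001,0,0,0,0,0],[255,-0.001,0,0,0,0,0]]

```text
clock: 24.2
tcp_pos: [0.5911, 0.2184, 0.2222]
orientation: [-0.007, -0.081, 0.997, -0.001]
wrist_force: [-23.7, -4.1, 11.1]
finger_gap: 0.0087
grip_force: 119.2
```

Request:
drive_tool:
  deltas:
    - [[255,0,0,0,0,0,0],[255,0,0,0,0,0,0],[255,0,0,0,0,0,0],[255,0,0,0,0,0,0],[255,0,0,0,0,0,0],[255,0,0,0,0,0,0]]

```text
clock: 24.95
tcp_pos: [0.5911, 0.2184, 0.2222]
orientation: [-0.007, -0.081, 0.997, -0.001]
wrist_force: [-23.5, -4.9, 10.3]
finger_gap: 0.0085
grip_force: 119.2
```

Run:
```python
from w import *
t,R=pose(); print(local(t,(.6639,.2304),9.3),get_state()["wrist_force"],np.degrees(Ro.as_rotvec(Ro.from_matrix(R.as_matrix()))))
z=R.as_matrix()[:,2]; print('tool z',z)
im,d=read_camera("scene"); P=pts("scene",d); L=local(P,(.6639,.2304),9.3)
q=L[(d>0)&(abs(L[...,2]-.2085)<.005)&(L[...,0]<-.062)&(L[...,0]>-.12)&(abs(L[...,1])<.06)&(abs(L[...,1])>.017)]; print('xbar',len(q),np.percentile(q,[1,50,99],axis=0).round(4).tolist())
```

```text
[-7.37614584e-02 -4.99447355e-05  2.22153772e-01] [-23.53755257  -4.88088791  10.33924263] [ 1.45658511e+01 -1.78621107e+02  1.67611740e-01]
tool z [-0.01351879 -0.00297904 -0.99990418]
xbar 159 [[-0.096, -0.0455, 0.2045], [-0.0752, -0.0273, 0.2081], [-0.0625, 0.0443, 0.211]]
```

The plunger has bottomed and been held for over 0.7 s. I'm unloading, then releasing.

Request:
drive_tool:
  deltas:
    - [[255,0.001,0,0,0,0,0],[255,0.002,0,0,0,0,0],[255,0.003,0,0,0,0,0],[255,0.004,0,0,0,0,0],[255,0.004,0,0,0,0,0]]

```text
clock: 25.62
tcp_pos: [0.5909, 0.2184, 0.222]
orientation: [-0.004, -0.081, 0.997, -0.0]
wrist_force: [-12.9, -1.7, 4.1]
finger_gap: 0.0087
grip_force: 118.8
```

Request:
drive_tool:
  deltas:
    - [[255,0.001,0,0,0,0,0],[255,0.002,0,0,0,0,0],[255,0.003,0,0,0,0,0],[255,0.0035,0,0,0,0,0],[255,0.0035,0,0,0,0,0]]

```text
clock: 26.25
tcp_pos: [0.5907, 0.2183, 0.2218]
orientation: [-0.001, -0.081, 0.997, -0.0]
wrist_force: [-3.8, -0.2, -5.0]
finger_gap: 0.0086
grip_force: 117.9
```

Request:
drive_tool:
  deltas:
    - [[255,0.0005,0,0.0003,0,0,0],[255,0.001,0,0.0004,0,0,0],[255,0.001,0,0.0004,0,0,0],[255,0.001,0,0.0004,0,0,0]]

```text
clock: 26.75
tcp_pos: [0.5906, 0.2182, 0.2224]
orientation: [0.001, -0.081, 0.997, -0.0]
wrist_force: [0.5, 0.1, -3.9]
finger_gap: 0.0088
grip_force: 117.4
```

Request:
drive_tool:
  deltas:
    - [[255,0,0,0,0,0,0],[255,0,0,0,0,0,0],[255,0,0,0,0,0,0]]
  newtons: 20

```text
clock: 27.12
tcp_pos: [0.5901, 0.2182, 0.2222]
orientation: [0.0, -0.081, 0.997, -0.0]
wrist_force: [0.0, -0.2, -3.8]
finger_gap: 0.0088
grip_force: 117.4
```

Request:
drive_tool:
  deltas:
    - [[255,0,0,0.0003,0,0,0],[255,0,0,0.0006,0,0,0],[255,0,0,0.0007,0,0,0],[255,0,0,0.0007,0,0,0],[255,0,0,0.0007,0,0,0]]

```text
clock: 27.75
tcp_pos: [0.59, 0.2182, 0.2217]
orientation: [0.0, -0.081, 0.997, -0.0]
wrist_force: [-0.8, -0.4, -0.4]
finger_gap: 0.0086
grip_force: 117.6
```

Request:
drive_tool:
  deltas:
    - [[200,0,0,0,0,0,0],[160,0,0,0,0,0,0],[120,0,0,0,0,0,0],[60,0,0,0,0,0,0],[0,0,0,0,0,0,0],[0,0,0,0,0,0,0],[0,0,0,0,0,0,0],[0,0,0,0,0,0,0],[0,0,0,0,0,0,0]]

```text
clock: 28.88
tcp_pos: [0.59, 0.2182, 0.2214]
orientation: [-0.0, -0.081, 0.997, -0.0]
wrist_force: [-0.3, -0.7, -0.2]
finger_gap: 0.0856
grip_force: 0.0
```

Request:
drive_tool:
  deltas:
    - [[0,0,0,-0.01,0,0,0],[0,0,0,-0.03,0,0,0],[0,0.01,0,-0.06,0,0,0],[0,0.02,0,-0.1,0,0,0],[0,0.04,0,-0.14,0,0,0],[0,0.06,0,-0.15,0,0,0],[0,0.06,0,-0.15,0,0,0],[0,0.06,0,-0.15,0,0,0]]

```text
clock: 29.88
tcp_pos: [0.5311, 0.2086, 0.3712]
orientation: [0.0, -0.081, 0.997, -0.0]
wrist_force: [0.1, 1.1, 0.7]
finger_gap: 0.0851
grip_force: 0.0
```

Run:
```python
from w import *
im,d,P=shot("end1"); print(pose()[0],get_state()["clock"],get_state()["wrist_force"])
L=local(P,(.6639,.2304),9.3); V=d>0
def pr(k,b):
    q=L[V&b]; print(k,len(q),np.percentile(q,[1,99],axis=0).round(4).tolist(),cv2.minAreaRect(np.float32(q[:,:2]))[2]) if len(q)>5 else print(k,0)
n=(abs(L[...,1])<.06)&(L[...,0]<.02)&(L[...,0]>-.2)
pr('tab',n&(abs(L[...,2]-.2615)<.004)); pr('xbar',n&(abs(L[...,2]-.207)<.0025)&(L[...,0]<-.06)&(L[...,0]>-.13)); pr('house',n&(abs(L[...,2]-.231)<.003)&(L[...,0]>-.045))
pr('lip',n&(abs(L[...,2]-.2145)<.002)&(L[...,0]>-.065))
cv2.imwrite("pics/e1.png",im[100:430,160:500,::-1])
```

```text
[0.53111158 0.20848716 0.37059055] 29.925 [ 0.43201636 -0.44951098 -0.47956361]
tab 759 [[-0.0955, -0.0054, 0.259], [-0.0459, 0.0045, 0.2634]] 0.23388312757015228
xbar 3198 [[-0.0955, -0.0447, 0.2051], [-0.0603, 0.0437, 0.2086]] 0.050485774874687195
house 2694 [[-0.0399, -0.0244, 0.2288], [0.0135, 0.0244, 0.2333]] 89.89468383789062
lip 667 [[-0.0582, -0.024, 0.2127], [-0.0391, 0.0237, 0.2163]] 88.80130767822266
```

View pics/e1.png

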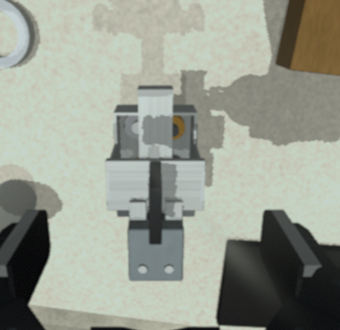

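The caddy hangs level under the lip. Its tab at (155,200) sits between the prongs, centred at x ≈ -71 mm, and the gripper is clear of it.

```bash
python3 -c "
from workcell import hand_in
print(hand_in())"
```

```text
the job is handed in; nothing more can be done
None
```

The job is handed in: the caddy hangs docked and released under the lip at about x = -71 mm, after bottoming the plunger and holding an estimated 19 N push (24 N measured at the wrist, less bar friction) for about 0.75 s; the hand-in returned no verdict.

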